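Hang the lift-off gate on the cell tester's guard and latch it

TASK

Take the gate with the two hinge knuckles out of the foam block, hang it on the guard of the cell tester so that both knuckles go fully down on their two pins, then swing it shut until it snaps home in the roller catch, and let go. Feel the knuckles onto the pins and handle the gate gently: never drop it or force it against the guard (keep below about 50 N), and leave the other things on the bench where they are.

Things in the scene. Friction and masses are not known exactly. Their poses are not given: they have to be found in the camera images.
- leaf: Loose gate, 0.3 to 0.5 kg: aluminium frame 190 (y) x 160 (z) x 14 mm (x) round a clear window. Origin: centre of the underside; -x is the outer face, +y the hinge side. Starts upright in a slot of the foam block, underside 12 mm and foam top 47 mm above the table: lift 40 mm to clear it, 90 mm to clear the panel beside it. All leaf_ points share its axes.
- leaf_rail (a point): Middle of the gate's plain top rail (gate frame 0, 0, 146 mm), right above the centre of mass. The rail is 28 mm high, 14 mm thick, 190 mm long: grip across it from above.
- leaf_axis (a point): On the hinge axis at the lower end of the lower knuckle (gate frame -6, 111, 15 mm). Two dark steel knuckles (sleeves 21 mm outside, 22 mm tall, straight bore 10.6 mm, open at both ends) stand on this axis, lower ends 15 and 115 mm above the gate's underside.
- leaf_handle (a point): Middle of the black upright bar handle (gate frame -42, -80, 80 mm), 11 mm thick, about 80 mm long, 35 mm off the outer face near the free edge.
- leaf_strike (a point): Thickest place (10 mm) of the spear-headed steel strike on the gate's inner face (gate frame 29, -75, 75 mm); its tip reaches x = 37 mm.
- guard: Guard round the cell test jig, fixed: four aluminium posts and clear panels 190 mm tall, no roof, gate opening at its front (-x). Origin: on the table, middle of the opening; +y to the hinge post. The shut gate has the guard's yaw and its origin near (0, 0, 20 mm). Post fronts at x = 17 mm. Nothing inside the panels is taller than 126 mm. guard_ points share its axes.
- guard_axis (a point): Nominal hinge axis at the lower knuckle's seat (guard frame -6, 111, 35 mm). A strip on the post carries two upright brass pins on brackets, one above the other: 9 mm thick, 22 mm tall, the top 5 mm tapering to 5.6 mm. The strip is slotted: both pins together really stand up to 12 mm off along y and 2.5 mm along x, either way. No reading tells this: look, or feel.
- guard_upper (a point): Nominal seat of the upper knuckle (guard frame -6, 111, 135 mm). Its bracket is 12 mm thick, so the gate comes in from the front or side, knuckles 25 to 55 mm above their seats, then goes down. With the pins within some 2.5 mm of the bore axis, their tapers enter the bores and push the gate sideways; follow the push. Further off, the knuckles stop on the tips, 22 mm up.
- guard_catch (a point): Middle between the two white sprung rollers of the catch on the latch post (guard frame 23.5, -75, 93.5 mm). The strike goes in along +x; about 6 N at the strike snaps it in over the last 12 mm, then rubber buttons stop the gate. The gate cannot be lowered in while shut (strike on catch): hang it turned 0.3 to 1.7 rad clockwise from above, then swing it shut. It turns freely and sags 2 to 3 mm.
- rack: White packing-foam block fixed to the table, 200 (x) x 130 (y) x 47 mm, with two slots 19 mm wide along y at x = -50 and +50 mm, slot floor 12 mm up. Origin: centre of its underside. Gate and blank panel stand in the two slots, in either order, with its yaw.
- panel: Low blank infill panel with black edging, 190 wide, 80 high, 14 mm thick, standing in the other slot (top 92 mm above the table), no knuckles or handle. Leave it. Origin: centre of its underside.
- cell0: Blue prismatic cell, 27 x 148 x 92 mm, standing in the foam tray on the left. Leave it. Origin: centre of its underside.
- cell1: As cell0.
- cell2: As cell0.
- meter: Yellow multimeter, 85 x 160 x 34 mm, lying to the right of the guard. Leave it. Origin: centre of its underside.
- jar: Small glass jar with a blue cap, 52 mm across, 65 mm tall. Leave it. Origin: centre of its underside.
- driver: Red screwdriver, 200 mm, lying behind the foam block. Leave it.
- wrench: Steel wrench, 160 mm, lying to the right. Leave it.

How it is judged:
On the way:
1. the gate hangs on the guard, both knuckles fully down on their pins, not yet shut (horizontal distance between leaf_axis and guard_axis below 0.017 m and z of leaf_axis in the frame of guard between 0.031 and 0.039 m and angle between leaf's own z axis and vertical below 0.06 rad and x of leaf_strike in the frame of guard below 0.015 m), for 0.2 s.
At the end, for the whole second after the job is handed in: Gate upright (0.06 rad), both knuckles fully down on the pins (axis point within 4 mm of seat height, within 17 mm of the nominal axis), shut (yaw within 0.08 rad of the guard, strike head past the rollers: over 25.5 mm in the guard's x), at rest, fingers off it (horizontal distance between leaf_axis and guard_axis below 0.017 m and z of leaf_axis in the frame of guard between 0.031 and 0.039 m and angle between leaf's own z axis and vertical below 0.06 rad and x of leaf_strike in the frame of guard above 0.0255 m and angle between the x axis of leaf and the x axis of guard, either way round below 0.08 rad and linear speed of leaf below 0.02 m/s and contact force between leaf and the fingers below 0.05 N); the robot touches nothing.
It fails at once if gate pressed or knocked against the guard with more than 50 N (contact force between leaf and guard above 50 N).
It fails at once if blank panel moved by more than 20 mm (distance of panel from where it was at the start of the episode above 0.02 m).
It fails at once if another thing on the bench moved by more than 20 mm (distance of any of cell0, cell1, cell2, meter, jar, driver, wrench from where it was at the start of the episode above 0.02 m).
It also fails if it takes over 72 s, if anything falls off the work surface, if the arm or the gripper's body presses on something with over 40 N, if the wrist force passes 120 N, or if a joint passes its speed limit or range.

ROBOT

A 7-joint arm with a two-finger parallel gripper is mounted at the origin on the work surface. World frame = base frame: x ahead of the robot, y to its left, z up, the work surface at z = 0. Lengths are in m, angles in rad, forces in N, time in s.
With the tool pointing down it reaches from about 0.425 to 0.875 m from the base axis. Payload 4.7 kg.
Tool frame: the origin (TCP) lies between the finger pads; the fingertips stand 22 mm ahead of it and the grasp point (between the pads) lies 3 mm ahead of it; z points along the fingers, y is the line along which they close (so a half turn about z gives the same grasp; the last joint's range is limited). The gripper opens to 85 mm and grips with 20 to 120 N. Pads are 22 mm wide; open, the fingers measure 114 mm over their backs; the gripper's body (76 mm by 85 mm) begins 54 mm behind the grasp point. The pads swing forward as they close: fully open they stand 13 mm farther back than shut.
Start: joints at [-1.132, 0.321, -0.07, 1.45, 0.023, 1.371, -0.057], TCP at [0.268, 0.592, 0.253] pointing down, gripper open.
Joint ranges: [-2.86, 2.86], [-0.3, 2.09], [-1.38, 1.24], [0.06, 2.45], [-1.56, 4.7], [0.09, 2.05], [-2.69, 2.69]. Speed limits (rad/s): [2.57, 2.57, 3.14, 3.14, 3.14, 3.14, 3.14].

INTERFACE

Orientations are given as a rotation vector (axis times angle).
In Python, from bench import bot gives the robot as it stands.
- The arm moves only by the tool move_arm, never from a script. Its argument "deltas" is a list of rows, each an object with "offset": the shift along the world's x, y, z in m, a list of three; "rotation": the turn, a rotation vector about the world's x, y, z in rad, a list of three; "claw": the opening, from 0 (shut) to 1 (fully open). A call has 1 to 20 rows; each row shifts and turns the commanded pose from where the row before left it; what a row does not reach is not made up. A row lasts 1/8 s, in which the tool goes at most 62.5 mm and 10.7 degrees, less where a joint would pass 70% of its speed; a pose out of reach is approached as far as the arm can. A call is refused whole if a number of a shift passes 0.0625 or a number of a turn 0.188, either way. A call with a gripper value outside its range is refused whole. The fingers move at their own pace and stop on an object; "grip_force" is the grip in N (left out, the last holds). Time passes only in rows, so rows that do not move let the fingers close. It gives the time, the measured TCP pose, the force, the opening and the grip force at its end, in the units of the state.
- bot.get_state(): the state, without advancing time (a new reading comes with each control period).
- bot.capture(name): name is "scene" or "top" or "wrist"; returns a dict with "pixels" (480x640x3 uint8, red, green, blue), "depth" (480x640 float32, m along the optical axis (not along the pixel's ray), 0 where there is no reading), "fx", "fy", "cx", "cy" (pixels), "position" and "rotation" of the camera in the world. Camera axes: x right, y down, z forward; pixel columns grow to the right and rows downward; lengths in m; the calibration is good to about 2 mm. The wrist camera is an equidistant fisheye: a pixel r from the principal point sees the ray r / f radians off the axis. A picture is of the moment at which its call begins.
- bot.close_job(): hands the job in; it is judged then, once.
The state is a dict: "t": time; "q": joint angles; "qvel": joint speeds; "joint_torque": joint torques, N m; "tool_pos": TCP position; "ee_rot": TCP orientation; "wrist_force": force on the tool from outside, world axes, zero at the start; "wrist_torque": the same for the moment, N m; "width": opening from 0.0 (shut) to 1.0 (fully open); "grip_force": force on a finger pad.
Only numpy, scipy, OpenCV 4.12 (cv2) and the standard library are available. Lean on these libraries where they do the work, as an engineer would, in place of code of your own. Each camera call takes 0.05 s, during which the arm holds its last target. There are 200 camera calls.

## Working session

There is one attempt and no reset: what is moved stays moved. The work goes in short steps, Python scripts to look and compute and a tool call to move; the robot and the scene stay as the last step left them, time stands still between calls to the robot, and variables do not carry over. Pictures are saved under pics/ and viewed, at most 13 in all, crops included, and the job is handed in when it is done.

Besides the shell and the picture viewer there is one more tool, called after ">>>" in YAML: its name, and indented under it one key for each argument. move_arm: Moves the arm, as the interface text tells. Its arguments: {"type":"object","properties":{"deltas":{"type":"array"},"grip_force":{"type":"number"}},"required":["deltas"]}

```bash
ls; mkdir -p pics; cat > h.py <<'E'
import numpy as np, cv2
from scipy.spatial.transform import Rotation as R
from bench import bot
def cap(n,save=None):
    c=bot.capture(n)
    c['R']=np.array(c['rotation']); 
    if c['R'].shape!=(3,3): c['R']=R.from_rotvec(c['R']).as_matrix() if c['R'].size==3 else R.from_quat(c['R']).as_matrix()
    c['p']=np.array(c['position'])
    if save: cv2.imwrite(save,c['pixels'][:,:,::-1])
    return c
def cloud(c):
    v,u=np.mgrid[:480,:640]; d=c['depth']
    P=np.stack([(u-c['cx'])/c['fx']*d,(v-c['cy'])/c['fy']*d,d],-1)
    return P@c['R'].T+c['p']
def ray(c,u,v,fish=False):
    x,y=(u-c['cx'])/c['fx'],(v-c['cy'])/c['fy']
    if fish:
        r=np.hypot(x,y); s=np.sin(r)/max(r,1e-9); d=np.array([x*s,y*s,np.cos(r)])
    else: d=np.array([x,y,1.])
    return c['R']@d
def onz(c,u,v,z,fish=False):
    d=ray(c,u,v,fish); return c['p']+d*(z-c['p'][2])/d[2]
E
python3 - <<'E'
from h import *
s=bot.get_state(); print({k:np.round(v,3).tolist() for k,v in s.items()})
for n in('scene','top'):
    c=cap(n,f'pics/{n}0.png'); print(n,np.array(c['rotation']).shape,c['p'],c['R'].round(3).tolist(),c['fx'],c['cx'],c['cy'],(c['depth']>0).mean())
    np.savez(f'{n}0.npz',**{k:c[k] for k in('pixels','depth','R','p','fx','fy','cx','cy')})
E
```

```text
pics
{'t': 0.0, 'q': [-1.132, 0.322, -0.07, 1.452, 0.023, 1.371, -0.057], 'qvel': [0.0, -0.0, 0.002, 0.0, -0.001, 0.0, 0.001], 'joint_torque': [-0.0, -49.357, -0.382, -31.434, 0.013, 0.011, -0.0], 'tool_pos': [0.268, 0.592, 0.252], 'ee_rot': [-0.662, -3.071, 0.003], 'wrist_force': [-0.527, -0.882, -0.347], 'wrist_torque': [0.031, 0.027, 0.01], 'grip_force': 0.0, 'width': 1.004}
scene (3,) [ 1.08612483 -0.89597813  0.90454736] [[0.869, 0.29, -0.402], [0.495, -0.531, 0.688], [-0.014, -0.797, -0.604]] 493.0771739917386 325.5563970721358 229.42503126353856 0.9959049479166666
top (3,) [ 0.34817067 -0.01119057  1.7392615 ] [[0.012, -0.991, 0.13], [-1.0, -0.012, 0.005], [-0.004, -0.13, -0.992]] 527.5111074613885 321.089872447211 240.1585236056679 0.9961555989583334
```

View pics/scene0.png

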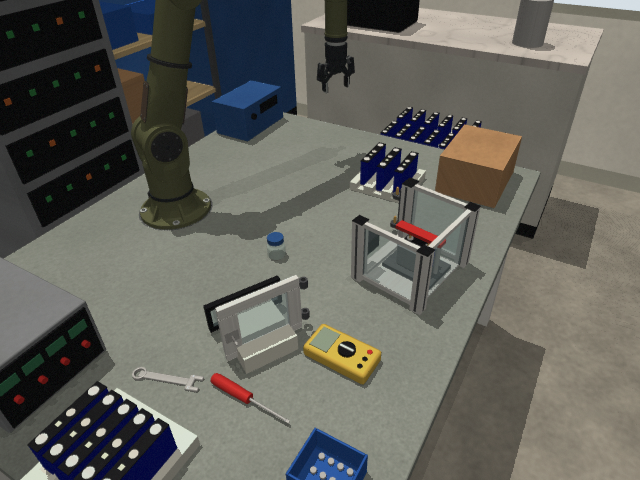

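View pics/top0.png

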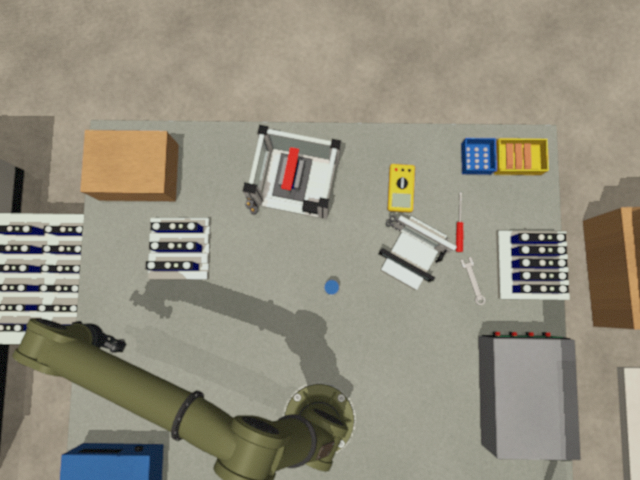

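The scene view shows the gate standing in the foam nearer the meter, with its knuckles at (304,285) and (306,313). The guard is at (410,250). In the top view the gate rail runs (400,220)–(455,248), the panel is at (408,265), the guard's front posts are at (250,187) and (318,207), and the brass pins are near (251,205).

```bash
python3 - <<'E'
from h import *
def L(n): return dict(np.load(n+'0.npz'))
for n in('top','scene'):
    c=L(n); P=cloud(c)
    z=P[...,2]; 
    # gate rail top
    m=(abs(z-.172)<.008)&(P[...,0]>.4)&(P[...,0]<1.1)&(P[...,1]<-.1)&(P[...,1]>-.6)
    k,lab,st,ce=cv2.connectedComponentsWithStats(m.astype(np.uint8))
    for i in range(1,k):
        if st[i,4]>40:
            q=P[lab==i]; r=cv2.minAreaRect((q[:,:2]*1000).astype(np.float32)); print(n,'gate',st[i],np.round(r[0]),np.round(r[1]),r[2],np.median(q[:,2]))
    m=(abs(z-.190)<.012)&(P[...,0]>.5)&(P[...,0]<1.1)&(P[...,1]<.4)&(P[...,1]>-.15)
    q=P[m]; r=cv2.minAreaRect((q[:,:2]*1000).astype(np.float32)); print(n,'guard',m.sum(),cv2.boxPoints(r).round().tolist(),r[2],np.median(q[:,2]))
    # dark post caps
    g=c['pixels'].max(-1)
    md=m&(g<60); k,lab,st,ce=cv2.connectedComponentsWithStats(md.astype(np.uint8))
    for i in range(1,k):
        if st[i,4]>8: print(' cap',ce[i].round(1),st[i,4],np.median(P[lab==i],0).round(4))
c=L('top')
im=c['pixels'][115:290,230:470,::-1]; cv2.imwrite('pics/topcrop.png',cv2.resize(im,None,fx=3.3,fy=3.3,interpolation=cv2.INTER_CUBIC))
E
```

```text
top gate [399 216  58  35 302] [ 579. -322.] [190.  16.] 60.92113494873047 0.17157676055016358
top guard 1191 [[645.0, -20.0], [858.0, -61.0], [907.0, 195.0], [694.0, 236.0]] 79.17973327636719 0.18807858432434776
 cap [262.4 129.3] 50 [0.8891 0.181  0.1905]
 cap [335.5 143.6] 56 [ 0.8461 -0.043   0.1898]
 cap [249.7 187.8] 85 [0.7065 0.2127 0.1905]
 cap [323.  202.9] 66 [ 0.6634 -0.0073  0.1901]
scene gate [215 275  84  39 585] [ 581. -321.] [189.  18.] 61.495697021484375 0.1699667807791323
scene guard 1583 [[645.0, -22.0], [858.0, -64.0], [910.0, 197.0], [697.0, 239.0]] 78.80850982666016 0.18668329355272284
 cap [409.9 182.2] 96 [0.7076 0.2129 0.1897]
 cap [472.3 206.3] 92 [0.8898 0.1801 0.1898]
 cap [360.  219.8] 95 [ 0.6656 -0.0068  0.1895]
 cap [425.3 250.2] 126 [ 0.847  -0.0418  0.1898]
```

View pics/topcrop.png

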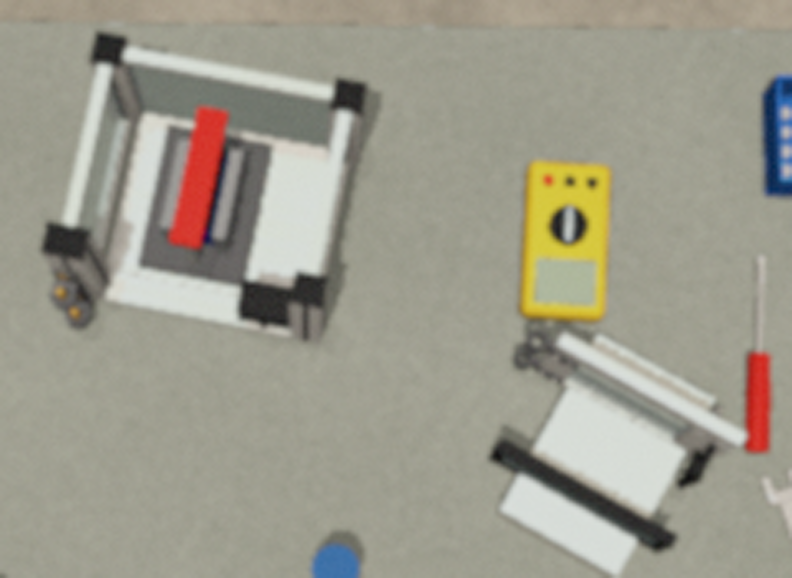

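The crop puts the brass pin tips at crop (60,292) for the upper one and (75,312) for the lower one. The gate yaw is about -0.50 rad and the guard yaw about -0.19 rad. I'll look at the pins with the wrist camera on the way to the gate.

>>> move_arm:
  deltas:
    - {"offset": [0.03,-0.04,0.012],"rotation": [0,0,-0.1],"claw": 1}
    - {"offset": [0.03,-0.04,0.012],"rotation": [0,0,-0.1],"claw": 1}
    - {"offset": [0.03,-0.04,0.012],"rotation": [0,0,-0.1],"claw": 1}
    - {"offset": [0.03,-0.04,0.012],"rotation": [0,0,-0.1],"claw": 1}
    - {"offset": [0.03,-0.04,0.012],"rotation": [0,0,-0.1],"claw": 1}
    - {"offset": [0.03,-0.04,0.012],"rotation": [0,0,-0.1],"claw": 1}
    - {"offset": [0.03,-0.04,0.012],"rotation": [0,0,-0.1],"claw": 1}
    - {"offset": [0.03,-0.04,0.012],"rotation": [0,0,-0.1],"claw": 1}
    - {"offset": [0.03,-0.04,0.012],"rotation": [0,0,-0.1],"claw": 1}
    - {"offset": [0.03,-0.04,0.012],"rotation": [0,0,-0.1],"claw": 1}
    - {"offset": [0,0,0],"rotation": [0,0,0],"claw": 1}
    - {"offset": [0,0,0],"rotation": [0,0,0],"claw": 1}

```text
t: 1.6
tool_pos: [0.5675, 0.1927, 0.3727]
ee_rot: [-2.052, -2.377, 0.001]
wrist_force: [-0.8, 1.0, -0.1]
width: 0.999
grip_force: 0.0
```

```bash
python3 - <<'E'
from h import *
s=bot.get_state(); print(s['t'],s['tool_pos'],s['ee_rot'],s['q'])
c=cap('wrist','pics/w1.png'); print(c['p'],c['R'].round(3).tolist(),c['fx'],c['cx'],c['cy'])
np.savez('w1.npz',**{k:c[k] for k in('pixels','depth','R','p','fx','fy','cx','cy')})
t=dict(np.load('top0.npz'))
print(onz(t,248.2,203.5,.157),onz(t,252.7,209.5,.057))
E
```

```text
1.6 [0.56752784 0.19273545 0.37271222] [-2.05197082e+00 -2.37743021e+00  9.74159892e-04] [-0.65710585  0.18553539  0.34000849  1.39426147 -0.06217947  1.57328243
 -0.17590027]
[0.55674194 0.25852549 0.49312922] [[0.989, 0.142, 0.037], [0.147, -0.954, -0.26], [-0.002, 0.263, -0.965]] 371.64829954431775 316.80615828422856 235.7890371737627
[0.66541047 0.22119925 0.157     ] [0.66583625 0.22068664 0.057     ]
```

View pics/w1.png

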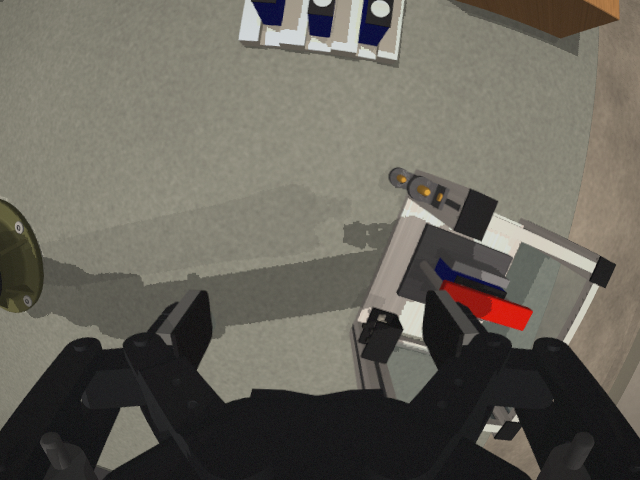

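The wrist view shows the upper brass pin near (425,191), the lower one near (402,179), and the hinge post cap at (477,213).

```bash
python3 - <<'E'
from h import *
w=dict(np.load('w1.npz')); hsv=cv2.cvtColor(w['pixels'],cv2.COLOR_RGB2HSV).astype(int)
m=(abs(hsv[...,0]-19)<8)&(hsv[...,1]>130)&(hsv[...,2]>110)
m[:160]=0;m[215:]=0;m[:,:385]=0;m[:,455:]=0
k,lab,st,ce=cv2.connectedComponentsWithStats(m.astype(np.uint8))
for i in range(1,k):
  if st[i,4]>2:
    print(st[i],ce[i].round(1),[onz(w,*ce[i],z,True).round(4)[:2].tolist() for z in(.157,.15,.057,.05)], np.median(w['depth'][lab==i]))
# image crop enlarge
cv2.imwrite('pics/w1c.png',cv2.resize(w['pixels'][150:250,370:510,::-1],None,fx=5,fy=5,interpolation=cv2.INTER_CUBIC))
# caps check on z=.19
g=w['pixels'].max(-1)<45; g[:180]=0;g[245:]=0;g[:,:455]=0
k,lab,st,ce=cv2.connectedComponentsWithStats(g.astype(np.uint8))
for i in range(1,k):
  if st[i,4]>60: print('cap',st[i],ce[i],onz(w,*ce[i],.19,True))
E
```

```text
[398 175   8   8  43] [401.7 178.5] [[0.6389, 0.2336], [0.6406, 0.2331], [0.6633, 0.2262], [0.665, 0.2256]] 0.43527415
[419 186  11  10  76] [424.3 190.2] [[0.6627, 0.2265], [0.6649, 0.2259], [0.6942, 0.217], [0.6964, 0.2164]] 0.339649
[438 194   5   7  21] [440.  197.1] [[0.6795, 0.2228], [0.6821, 0.222], [0.7161, 0.2121], [0.7186, 0.2114]] 0.3374345
cap [ 455  189   42   51 1273] [475.23487824 214.66771406] [0.70431402 0.21671605 0.19      ]
```

View pics/w1c.png

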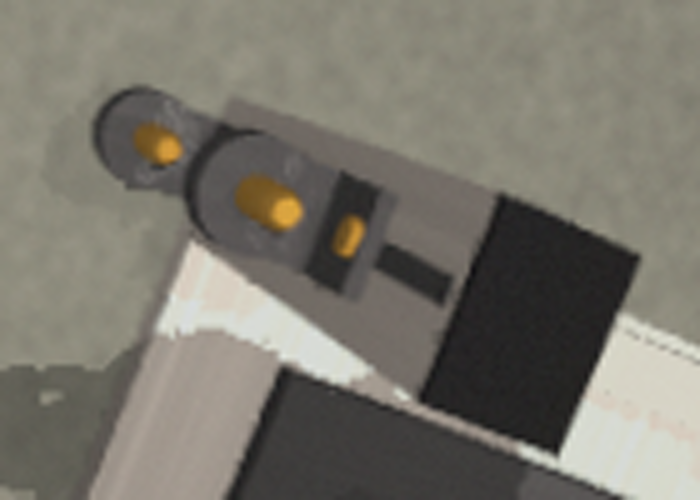

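Upper pin tip at crop (287,212) and lower at (168,149), so the pin axis is near (0.666, 0.223). On to the gate.

>>> move_arm:
  deltas:
    - {"offset": [0.001,-0.051,-0.005],"rotation": [0,0,-0.065],"claw": 1}
    - {"offset": [0.001,-0.051,-0.005],"rotation": [0,0,-0.065],"claw": 1}
    - {"offset": [0.001,-0.051,-0.005],"rotation": [0,0,-0.065],"claw": 1}
    - {"offset": [0.001,-0.051,-0.005],"rotation": [0,0,-0.065],"claw": 1}
    - {"offset": [0.001,-0.051,-0.005],"rotation": [0,0,-0.065],"claw": 1}
    - {"offset": [0.001,-0.051,-0.005],"rotation": [0,0,-0.065],"claw": 1}
    - {"offset": [0.001,-0.051,-0.005],"rotation": [0,0,-0.065],"claw": 1}
    - {"offset": [0.001,-0.051,-0.005],"rotation": [0,0,-0.065],"claw": 1}
    - {"offset": [0.001,-0.051,-0.005],"rotation": [0,0,-0.065],"claw": 1}
    - {"offset": [0.001,-0.051,-0.005],"rotation": [0,0,-0.065],"claw": 1}
    - {"offset": [0,0,0],"rotation": [0,0,0],"claw": 1}
    - {"offset": [0,0,0],"rotation": [0,0,0],"claw": 1}

```text
t: 3.15
tool_pos: [0.5787, -0.3157, 0.3227]
ee_rot: [-2.701, -1.6, -0.001]
wrist_force: [0.4, 0.5, 0.7]
width: 0.997
grip_force: 0.0
```

```bash
python3 - <<'E'
from h import *
s=bot.get_state(); print(s['t'],s['tool_pos'],s['ee_rot'],s['q'])
Rm=R.from_rotvec(s['ee_rot']).as_matrix(); print('tool x',np.degrees(np.arctan2(Rm[1,0],Rm[0,0])),Rm[:,2])
c=cap('wrist','pics/w2.png'); print(c['p'])
np.savez('w2.npz',**{k:c[k] for k in('pixels','depth','R','p','fx','fy','cx','cy')})
E
```

```text
3.15 [ 0.57869691 -0.31567972  0.32266417] [-2.70139068e+00 -1.60031869e+00 -7.53412199e-04] [-0.06025159  0.37356016  0.71351577  1.33686647 -0.24265581  1.51962115
  0.12996002]
tool x 61.285419308176444 [-4.85527761e-04  1.76116378e-03 -9.99998331e-01]
[ 0.60958582 -0.25752796  0.44313761]
```

View pics/w2.png

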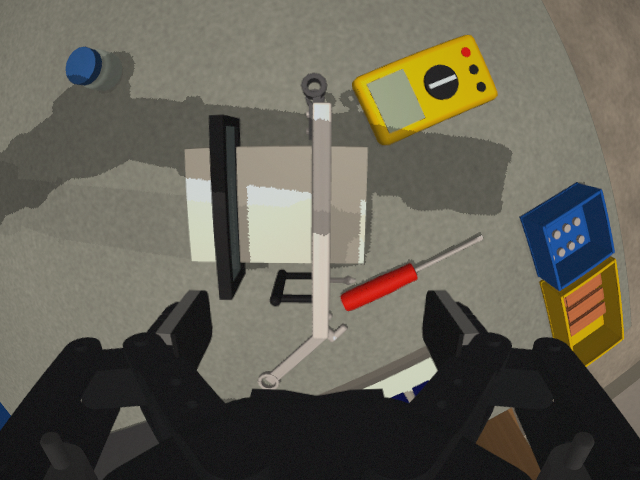

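The wrist view shows the rail running from (321,103) to (320,338) midway between the fingers. Its upper knuckle is at (314,87), the handle at (283,288) and the panel to the left.

```bash
python3 - <<'E'
from h import *
w=dict(np.load('w2.npz'))
a=onz(w,321,103,.172,True);b=onz(w,320,338,.172,True);print(a,b,(a+b)/2,np.linalg.norm(a-b),np.degrees(np.arctan2(*(a-b)[1::-1])))
k=onz(w,314,87,.149,True); ang=np.radians(61.2-90)
Rz=np.array([[np.cos(ang),-np.sin(ang)],[np.sin(ang),np.cos(ang)]]); print(k, Rz.T@(k-(a+b)/2)[:2])
g=np.array([.5795,-.3218]); print('expect knuckle from depth centre', g+Rz@[-.006,.111])
E
```

```text
[ 0.62369692 -0.23674708  0.172     ] [ 0.53336589 -0.40124619  0.172     ] [ 0.57853141 -0.31899663  0.172     ] 0.187668995438733 61.22758891293493
[ 0.62627221 -0.22111622  0.149     ] [-0.00531866  0.10877256]
expect knuckle from depth centre [ 0.62771682 -0.22163944]
```

>>> move_arm:
  deltas:
    - {"offset": [0,-0.005,-0.04],"rotation": [0,0,0],"claw": 1}
    - {"offset": [0,0,-0.04],"rotation": [0,0,0],"claw": 0.8}
    - {"offset": [0,0,-0.04],"rotation": [0,0,0],"claw": 0.6}
    - {"offset": [0,0,-0.03],"rotation": [0,0,0],"claw": 0.5}
    - {"offset": [0,0,-0.012],"rotation": [0,0,0],"claw": 0.5}
    - {"offset": [0,0,0],"rotation": [0,0,0],"claw": 0.4}
    - {"offset": [0,0,0],"rotation": [0,0,0],"claw": 0.3}
    - {"offset": [0,0,0],"rotation": [0,0,0],"claw": 0.2}
    - {"offset": [0,0,0],"rotation": [0,0,0],"claw": 0}
    - {"offset": [0,0,0],"rotation": [0,0,0],"claw": 0}
    - {"offset": [0,0,0],"rotation": [0,0,0],"claw": 0}
    - {"offset": [0,0,0],"rotation": [0,0,0],"claw": 0}
  grip_force: 60

```text
t: 4.7
tool_pos: [0.5786, -0.3233, 0.1628]
ee_rot: [2.703, 1.596, 0.002]
wrist_force: [-0.4, 1.1, 6.0]
width: 0.156
grip_force: 59.8
```

>>> move_arm:
  deltas:
    - {"offset": [0,0,0.005],"rotation": [0,0,0],"claw": 0}
    - {"offset": [0,0,0.015],"rotation": [0,0,0],"claw": 0}
    - {"offset": [0,0,0.02],"rotation": [0,0,0],"claw": 0}
    - {"offset": [0,0,0.03],"rotation": [0,0,0],"claw": 0}
    - {"offset": [0,0,0.03],"rotation": [0,0,0],"claw": 0}
    - {"offset": [0,0,0.03],"rotation": [0,0,0],"claw": 0}
    - {"offset": [0,0,0],"rotation": [0,0,0],"claw": 0}
    - {"offset": [0,0,0],"rotation": [0,0,0],"claw": 0}

```text
t: 5.7
tool_pos: [0.5774, -0.3225, 0.2905]
ee_rot: [-2.704, -1.597, 0.001]
wrist_force: [0.5, -0.9, -4.2]
width: 0.152
grip_force: 58.9
```

>>> move_arm:
  deltas:
    - {"offset": [-0.02,0.02,0],"rotation": [0,0,0],"claw": 0}
    - {"offset": [-0.02,0.03,0],"rotation": [0,0,-0.03],"claw": 0}
    - {"offset": [-0.02,0.04,0],"rotation": [0,0,-0.03],"claw": 0}
    - {"offset": [0,0.045,0],"rotation": [0,0,-0.035],"claw": 0}
    - {"offset": [0,0.045,0],"rotation": [0,0,-0.04],"claw": 0}
    - {"offset": [0,0.045,0],"rotation": [0,0,-0.04],"claw": 0}
    - {"offset": [0,0.045,0],"rotation": [0,0,-0.04],"claw": 0}
    - {"offset": [0,0.045,0],"rotation": [0,0,-0.04],"claw": 0}
    - {"offset": [0,0.045,0],"rotation": [0,0,-0.04],"claw": 0}
    - {"offset": [0,0.045,0],"rotation": [0,0,-0.04],"claw": 0}
    - {"offset": [0,0.04,0],"rotation": [0,0,-0.03],"claw": 0}
    - {"offset": [0.01,0.03,-0.02],"rotation": [0,0,-0.02],"claw": 0}
    - {"offset": [0.01,0.005,-0.03],"rotation": [0,0,0],"claw": 0}
    - {"offset": [0.006,0,-0.03],"rotation": [0,0,0],"claw": 0}
    - {"offset": [0,0,0],"rotation": [0,0,0],"claw": 0}
    - {"offset": [0,0,0],"rotation": [0,0,0],"claw": 0}
    - {"offset": [0,0,0],"rotation": [0,0,0],"claw": 0}

```text
t: 7.82
tool_pos: [0.5445, 0.1574, 0.2129]
ee_rot: [-2.961, -1.05, -0.004]
wrist_force: [0.4, 0.9, -3.8]
width: 0.156
grip_force: 59.8
```

```bash
python3 - <<'E'
from h import *
s=bot.get_state(); print(s['t'],s['tool_pos'],s['ee_rot'],s['q'])
Rm=R.from_rotvec(s['ee_rot']).as_matrix(); print('tool x',np.degrees(np.arctan2(Rm[1,0],Rm[0,0])),Rm[:,2])
c=cap('wrist','pics/w3.png'); print(c['p'])
np.savez('w3.npz',**{k:c[k] for k in('pixels','depth','R','p','fx','fy','cx','cy')})
E
```

```text
7.825 [0.54447606 0.15735338 0.21285168] [-2.9606007  -1.05003842 -0.00366572] [-0.6768717   0.16888009  0.38995416  1.73329072 -0.06780512  1.25025345
 -1.15982184]
tool x 39.05624573326295 [ 0.00210101  0.00105823 -0.99999723]
[0.59478846 0.19911164 0.33340186]
```

View pics/w3.png

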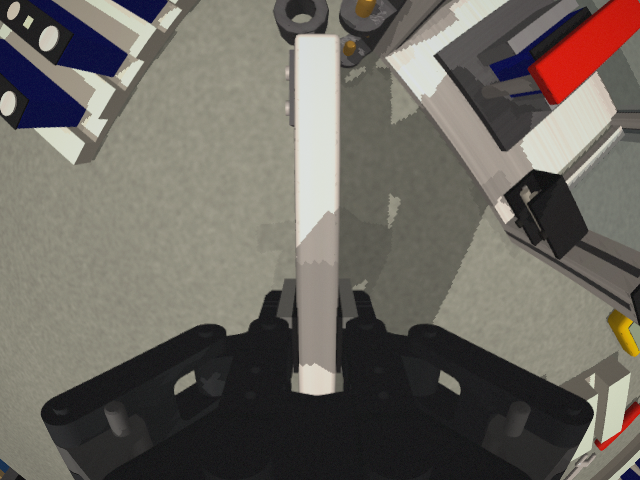

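The wrist view shows the knuckle bore at about (300,13), the upper pin tip near (366,8) and the lower pin tip near (349,46).

```bash
python3 - <<'E'
from h import *
w=dict(np.load('w3.npz')); g=cv2.cvtColor(w['pixels'],cv2.COLOR_RGB2GRAY)
hsv=cv2.cvtColor(w['pixels'],cv2.COLOR_RGB2HSV).astype(int)
cv2.imwrite('pics/w3c.png',cv2.resize(w['pixels'][0:80,260:400,::-1],None,fx=5.6,fy=5.6,interpolation=cv2.INTER_CUBIC))
m=(abs(hsv[...,0]-19)<8)&(hsv[...,1]>130)&(hsv[...,2]>110); m[70:]=0; m[:,:330]=0; m[:,400:]=0
k,lab,st,ce=cv2.connectedComponentsWithStats(m.astype(np.uint8))
for i in range(1,k):
  if st[i,4]>5: print(st[i],ce[i])
print('depth at rail',w['depth'][100,317],'ring',w['depth'][8,280],w['depth'][36,305])
E
```

```text
[358   0  15   7  68] [365.10294118   2.07352941]
[347  41   8   7  47] [350.44680851  43.93617021]
depth at rail 0.10442249 ring 0.117462106 0.10003057
```

View pics/w3c.png

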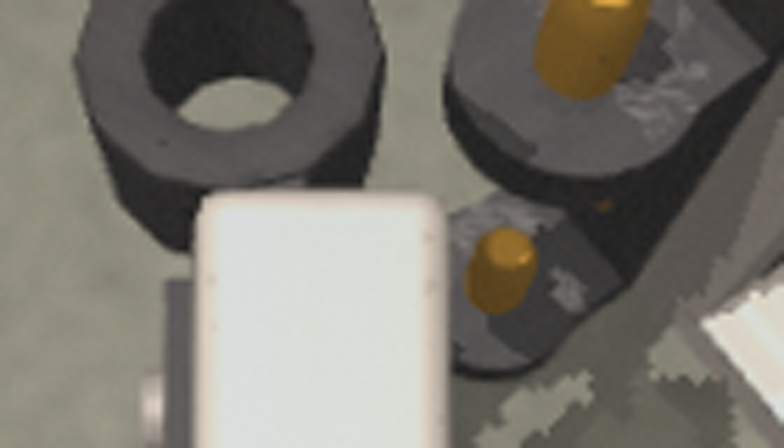

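The crop shows the bore centre at crop (229,42), the lower pin tip at (512,245) and its base at (497,284), and the upper pin base at about (580,58).

```bash
python3 - <<'E'
from h import *
w=dict(np.load('w3.npz')); f=lambda u,v,z: onz(w,260+u/5.6,v/5.6,z,True)[:2].round(4)
s=bot.get_state(); gz=s['tool_pos'][2]-.1508
a=np.radians(39.06-90); Rz=np.array([[np.cos(a),-np.sin(a)],[np.sin(a),np.cos(a)]])
print('bore',f(229,42,gz+.137),'expected',s['tool_pos'][:2]+Rz@[-.006,.111], gz)
print('low tip',f(512,245,.057),'low base',f(497,284,.035),'up base',f(580,58,.135))
ra,rb=onz(w,302,38,gz+.16,True),onz(w,317,393,gz+.16,True);
p=onz(w,260+322/5.6,195/5.6,gz+.16,True); print('hinge end of rail (y=95)',p, s['tool_pos'][:2]+Rz@[0,.095])
for u in(240,240): pass
l,r=onz(w,295.5,120,gz+.16,True),onz(w,339.5,120,gz+.16,True); print('rail width',np.linalg.norm(l-r),'rail mid in tool frame',Rz.T@((l+r)[:2]/2-s['tool_pos'][:2]))
E
```

```text
bore [0.6292 0.2345] expected [0.62686287 0.2319728 ] 0.062029057740322746
low tip [0.6664 0.2246] low base [0.666  0.2245] up base [0.6658 0.2247]
hinge end of rail (y=95) [0.61937654 0.21888173 0.22202906] [0.61821989 0.21723174]
rail width 0.0130022264265873 rail mid in tool frame [-0.00053726  0.07065036]
```

>>> move_arm:
  deltas:
    - {"offset": [0.01,-0.003,0],"rotation": [0,0,0],"claw": 0}
    - {"offset": [0.01,-0.003,0],"rotation": [0,0,0],"claw": 0}
    - {"offset": [0.01,-0.002,0],"rotation": [0,0,0],"claw": 0}
    - {"offset": [0.0075,-0.0015,0],"rotation": [0,0,0],"claw": 0}
    - {"offset": [0,0,-0.005],"rotation": [0,0,0],"claw": 0}
    - {"offset": [0,0,-0.005],"rotation": [0,0,0],"claw": 0}
    - {"offset": [0,0,0],"rotation": [0,0,0],"claw": 0}
    - {"offset": [0,0,0],"rotation": [0,0,0],"claw": 0}

```text
t: 8.88
tool_pos: [0.5812, 0.1479, 0.2014]
ee_rot: [-2.961, -1.051, 0.0]
wrist_force: [0.3, 0.1, -4.0]
width: 0.157
grip_force: 59.8
```

```bash
python3 - <<'E'
from h import *
s=bot.get_state(); print(s['t'],s['tool_pos'],s['ee_rot'],s['wrist_force'])
c=cap('wrist'); np.savez('w4.npz',**{k:c[k] for k in('pixels','depth','R','p','fx','fy','cx','cy')})
cv2.imwrite('pics/w4c.png',cv2.resize(c['pixels'][0:80,260:400,::-1],None,fx=5.6,fy=5.6,interpolation=cv2.INTER_CUBIC))
E
```

```text
8.875 [0.58123624 0.14793109 0.20137463] [-2.96055891e+00 -1.05082436e+00  9.84355168e-06] [ 0.29327545  0.12452433 -4.04585882]
```

View pics/w4c.png

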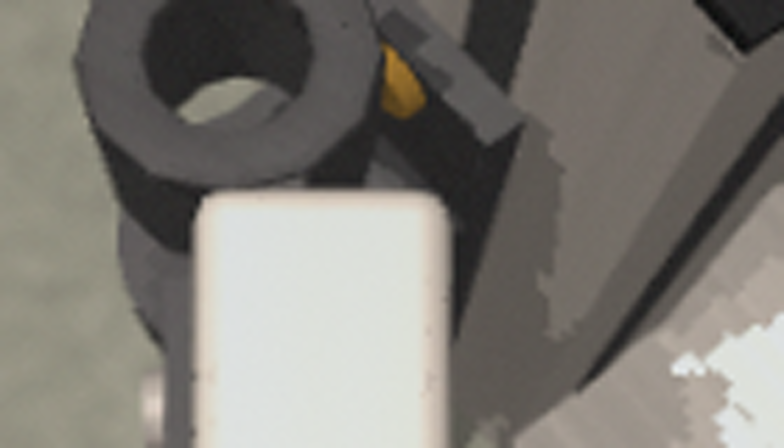

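The crop shows the knuckle over the bracket, with only a brass clamp screw visible at (400,80). The pin itself is hidden, so I'll feel downward.

>>> move_arm:
  deltas:
    - {"offset": [0,0,-0.004],"rotation": [0,0,0],"claw": 0}
    - {"offset": [0,0,-0.003],"rotation": [0,0,0],"claw": 0}
    - {"offset": [0,0,-0.002],"rotation": [0,0,0],"claw": 0}
    - {"offset": [0,0,-0.0015],"rotation": [0,0,0],"claw": 0}
    - {"offset": [0,0,-0.0015],"rotation": [0,0,0],"claw": 0}
    - {"offset": [0,0,0],"rotation": [0,0,0],"claw": 0}

```text
t: 9.68
tool_pos: [0.5813, 0.1477, 0.1892]
ee_rot: [2.961, 1.05, -0.0]
wrist_force: [-0.2, 0.0, -4.8]
width: 0.153
grip_force: 59.8
```

>>> move_arm:
  deltas:
    - {"offset": [0,0,-0.0015],"rotation": [0,0,0],"claw": 0}
    - {"offset": [0,0,-0.0015],"rotation": [0,0,0],"claw": 0}
    - {"offset": [0,0,0],"rotation": [0,0,0],"claw": 0}

```text
t: 10.05
tool_pos: [0.5813, 0.1477, 0.1861]
ee_rot: [2.961, 1.05, -0.001]
wrist_force: [0.2, 0.3, -4.8]
width: 0.154
grip_force: 59.8
```

>>> move_arm:
  deltas:
    - {"offset": [0,0,-0.002],"rotation": [0,0,0],"claw": 0}
    - {"offset": [0,0,-0.002],"rotation": [0,0,0],"claw": 0}
    - {"offset": [0,0,-0.002],"rotation": [0,0,0],"claw": 0}
    - {"offset": [0,0,-0.002],"rotation": [0,0,0],"claw": 0}
    - {"offset": [0,0,0],"rotation": [0,0,0],"claw": 0}

```text
t: 10.68
tool_pos: [0.5813, 0.1477, 0.1781]
ee_rot: [2.961, 1.05, -0.001]
wrist_force: [-0.0, -0.1, -4.6]
width: 0.155
grip_force: 59.9
```

>>> move_arm:
  deltas:
    - {"offset": [0,0,-0.002],"rotation": [0,0,0],"claw": 0}
    - {"offset": [0,0,-0.002],"rotation": [0,0,0],"claw": 0}
    - {"offset": [0,0,-0.001],"rotation": [0,0,0],"claw": 0}
    - {"offset": [0,0,-0.001],"rotation": [0,0,0],"claw": 0}
    - {"offset": [0,0,0],"rotation": [0,0,0],"claw": 0}

```text
t: 11.3
tool_pos: [0.5814, 0.1477, 0.1723]
ee_rot: [2.961, 1.05, -0.0]
wrist_force: [-0.7, 0.2, -4.5]
width: 0.153
grip_force: 59.9
```

>>> move_arm:
  deltas:
    - {"offset": [0,0,-0.001],"rotation": [0,0,0],"claw": 0}
    - {"offset": [0,0,-0.001],"rotation": [0,0,0],"claw": 0}
    - {"offset": [0,0,0],"rotation": [0,0,0],"claw": 0}

```text
t: 11.68
tool_pos: [0.5816, 0.1478, 0.1706]
ee_rot: [-2.961, -1.05, -0.001]
wrist_force: [-0.7, -0.4, -3.0]
width: 0.155
grip_force: 60.1
```

>>> move_arm:
  deltas:
    - {"offset": [0,0,-0.001],"rotation": [0,0,0],"claw": 0}
    - {"offset": [0,0,0],"rotation": [0,0,0],"claw": 0}

```text
t: 11.92
tool_pos: [0.5816, 0.1477, 0.1701]
ee_rot: [-2.961, -1.05, -0.001]
wrist_force: [-3.4, -2.0, 2.3]
width: 0.151
grip_force: 60.7
```

```bash
python3 - <<'E'
from h import *
print(bot.get_state()['wrist_force'],bot.get_state()['tool_pos'])
c=cap('scene'); im=c['pixels'][170:330,330:500,::-1]
w=cap('wrist'); np.savez('w5.npz',**{k:w[k] for k in('pixels','depth','R','p','fx','fy','cx','cy')})
a=cv2.resize(im,(425,400),interpolation=cv2.INTER_CUBIC); b=cv2.resize(w['pixels'][0:140,250:380,::-1],(371,400),interpolation=cv2.INTER_CUBIC)
cv2.imwrite('pics/hang.png',np.hstack([a,b]))
E
```

```text
[-3.416702   -1.97419394  2.31346635] [0.58160985 0.14766295 0.17009153]
```

View pics/hang.png

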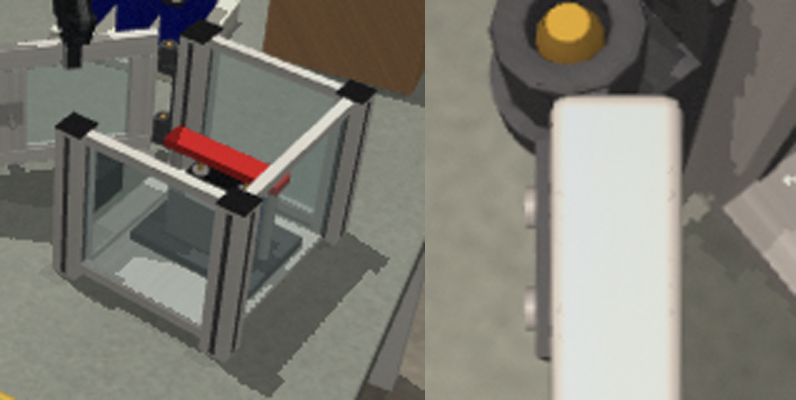

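The pin now shows flush inside the bore and the gate is hanging upright. I'll open the fingers a little, then swing it shut with the rail loosely between them. First I'll work out the arc.

>>> move_arm:
  deltas:
    - {"offset": [0,0,0.001],"rotation": [0,0,0],"claw": 0.1}
    - {"offset": [0,0,0],"rotation": [0,0,0],"claw": 0.2}
    - {"offset": [0,0,0],"rotation": [0,0,0],"claw": 0.3}
    - {"offset": [0,0,0],"rotation": [0,0,0],"claw": 0.3}
    - {"offset": [0,0,0],"rotation": [0,0,0],"claw": 0.3}
    - {"offset": [0,0,0],"rotation": [0,0,0],"claw": 0.3}

```text
t: 12.78
tool_pos: [0.5814, 0.1477, 0.1703]
ee_rot: [2.961, 1.05, 0.0]
wrist_force: [0.5, -0.0, -0.3]
width: 0.303
grip_force: 0.0
```

```bash
python3 - <<'E'
from h import *
H=np.array([.6655,.2237]); f=lambda a:H-R.from_euler('z',a).as_matrix()[:2,:2]@[-.006,.113]
A=np.arange(-.889,-.05,.05); T=np.array([f(a) for a in A])
for i in range(1,len(A)): print(A[i].round(3),T[i].round(4),(T[i]-T[i-1]).round(4))
E
```

```text
-0.839 [0.5854 0.1437] [ 0.0039 -0.0041]
-0.789 [0.5895 0.1398] [ 0.0041 -0.0039]
-0.739 [0.5938 0.1361] [ 0.0043 -0.0037]
-0.689 [0.5983 0.1327] [ 0.0045 -0.0035]
-0.639 [0.6029 0.1294] [ 0.0046 -0.0032]
-0.589 [0.6077 0.1264] [ 0.0048 -0.003 ]
-0.539 [0.6126 0.1236] [ 0.0049 -0.0028]
-0.489 [0.6177 0.1211] [ 0.0051 -0.0025]
-0.439 [0.6229 0.1189] [ 0.0052 -0.0023]
-0.389 [0.6282 0.1169] [ 0.0053 -0.002 ]
-0.339 [0.6336 0.1151] [ 0.0054 -0.0017]
-0.289 [0.639  0.1137] [ 0.0055 -0.0015]
-0.239 [0.6446 0.1125] [ 0.0055 -0.0012]
-0.189 [0.6502 0.1116] [ 0.0056 -0.0009]
-0.139 [0.6558 0.111 ] [ 0.0056 -0.0006]
-0.089 [0.6614 0.1106] [ 0.0056 -0.0003]
```

>>> move_arm:
  deltas:
    - {"offset": [0.004,-0.004,0],"rotation": [0,0,0.05],"claw": 0.3}
    - {"offset": [0.004,-0.004,0],"rotation": [0,0,0.05],"claw": 0.3}
    - {"offset": [0.0043,-0.0037,0],"rotation": [0,0,0.05],"claw": 0.3}
    - {"offset": [0.0045,-0.0035,0],"rotation": [0,0,0.05],"claw": 0.3}
    - {"offset": [0.0046,-0.0032,0],"rotation": [0,0,0.05],"claw": 0.3}
    - {"offset": [0.0048,-0.003,0],"rotation": [0,0,0.05],"claw": 0.3}
    - {"offset": [0.0049,-0.0028,0],"rotation": [0,0,0.05],"claw": 0.3}
    - {"offset": [0.0051,-0.0025,0],"rotation": [0,0,0.05],"claw": 0.3}
    - {"offset": [0.0052,-0.0023,0],"rotation": [0,0,0.05],"claw": 0.3}
    - {"offset": [0.0053,-0.002,0],"rotation": [0,0,0.05],"claw": 0.3}
    - {"offset": [0.0054,-0.0017,0],"rotation": [0,0,0.05],"claw": 0.3}
    - {"offset": [0,0,0],"rotation": [0,0,0],"claw": 0.3}

```text
t: 14.28
tool_pos: [0.6337, 0.1147, 0.1702]
ee_rot: [2.565, 1.813, -0.0]
wrist_force: [-0.9, 0.8, -0.2]
width: 0.3
grip_force: 0.0
```

>>> move_arm:
  deltas:
    - {"offset": [0.0028,-0.0008,0],"rotation": [0,0,0.025],"claw": 0.3}
    - {"offset": [0.0028,-0.0008,0],"rotation": [0,0,0.025],"claw": 0.3}
    - {"offset": [0.0028,-0.0006,0],"rotation": [0,0,0.025],"claw": 0.3}
    - {"offset": [0.0028,-0.0006,0],"rotation": [0,0,0.025],"claw": 0.3}
    - {"offset": [0,0,0],"rotation": [0,0,0],"claw": 0.3}

```text
t: 14.9
tool_pos: [0.645, 0.1121, 0.1703]
ee_rot: [2.47, 1.941, 0.0]
wrist_force: [-0.8, 0.3, -0.5]
width: 0.304
grip_force: 0.0
```

>>> move_arm:
  deltas:
    - {"offset": [0.0016,-0.0003,0],"rotation": [0,0,0.012],"claw": 0.3}
    - {"offset": [0.0016,-0.0003,0],"rotation": [0,0,0.012],"claw": 0.3}
    - {"offset": [0.0016,-0.0003,0],"rotation": [0,0,0.012],"claw": 0.3}
    - {"offset": [0,0,0],"rotation": [0,0,0],"claw": 0.3}

```text
t: 15.4
tool_pos: [0.6497, 0.1113, 0.1704]
ee_rot: [2.435, 1.985, 0.0]
wrist_force: [0.6, -1.1, -0.5]
width: 0.3
grip_force: 0.1
```

>>> move_arm:
  deltas:
    - {"offset": [0.0015,-0.0003,0],"rotation": [0,0,0],"claw": 0.3}
    - {"offset": [0.0015,-0.0003,0],"rotation": [0,0,0],"claw": 0.3}
    - {"offset": [0,0,0],"rotation": [0,0,0],"claw": 0.3}

```text
t: 15.78
tool_pos: [0.6519, 0.1108, 0.1704]
ee_rot: [-2.434, -1.984, 0.002]
wrist_force: [-5.3, -0.4, 3.6]
width: 0.297
grip_force: 2.0
```

>>> move_arm:
  deltas:
    - {"offset": [0.0015,-0.0003,0],"rotation": [0,0,0],"claw": 0.3}
    - {"offset": [0.0015,-0.0003,0],"rotation": [0,0,0],"claw": 0.3}
    - {"offset": [0,0,0],"rotation": [0,0,0],"claw": 0.3}

```text
t: 16.15
tool_pos: [0.6549, 0.1103, 0.1706]
ee_rot: [-2.434, -1.985, 0.001]
wrist_force: [-4.2, -0.2, 4.0]
width: 0.299
grip_force: 2.3
```

>>> move_arm:
  deltas:
    - {"offset": [0.0015,-0.0003,0],"rotation": [0,0,0],"claw": 0.3}
    - {"offset": [0.0015,-0.0003,0],"rotation": [0,0,0],"claw": 0.3}
    - {"offset": [0,0,0],"rotation": [0,0,0],"claw": 0.3}

```text
t: 16.52
tool_pos: [0.6593, 0.1095, 0.1703]
ee_rot: [2.434, 1.984, 0.002]
wrist_force: [-0.5, 0.2, 0.2]
width: 0.302
grip_force: 0.0
```

```bash
cat > yaw.py <<'E'
from h import *
s=bot.get_state(); print(s['t'],s['tool_pos'],s['wrist_force'])
w=cap('wrist'); P=None
# rail top: bright, near z .18 ; edge columns at two rows
g=cv2.cvtColor(w['pixels'],cv2.COLOR_RGB2GRAY); d=w['depth']
v,u=np.mgrid[:480,:640]; x,y=(u-w['cx'])/w['fx'],(v-w['cy'])/w['fy']; r=np.hypot(x,y); t=np.tan(r)/np.maximum(r,1e-9)
Q=np.stack([x*t*d,y*t*d,d],-1)@w['R'].T+w['p']
m=(abs(Q[...,2]-.18)<.006)&(g>110)&(v<280)&(abs(u-317)<90)
k,l,st,ce=cv2.connectedComponentsWithStats(m.astype(np.uint8)); i=1+np.argmax(st[1:,4])
q=Q[l==i]; rr=cv2.minAreaRect((q[:,:2]*1000).astype(np.float32)); vx,vy,cx,cy=cv2.fitLine((q[:,:2]*1000).astype(np.float32),cv2.DIST_L2,0,.01,.01).ravel()
a=np.arctan2(vy,vx)%np.pi-np.pi/2; print('z',np.median(q[:,2]),st[i],rr[1],'gate yaw',a)
Rz=R.from_euler('z',a).as_matrix()[:2,:2]; print('rail end centre max y', (q[:,:2]@Rz[:,1]).max())
E
python3 yaw.py
```

```text
16.525 [0.65933348 0.10949237 0.17027849] [-0.50544769  0.23419955  0.22039652]
z 0.17901039315073694 [  266    37    54   243 10818] (76.95854187011719, 14.150338172912598) gate yaw -0.16850579
rail end centre max y 0.3162489664052524
```

Force fell to zero after the push, so the strike has snapped in. I'll centre the fingers, open them and lift off.

>>> move_arm:
  deltas:
    - {"offset": [-0.004,0.0008,0],"rotation": [0,0,0],"claw": 0.35}
    - {"offset": [0,0,0],"rotation": [0,0,0],"claw": 0.45}
    - {"offset": [0,0,0],"rotation": [0,0,0],"claw": 0.45}
    - {"offset": [0,0,0.01],"rotation": [0,0,0],"claw": 0.45}
    - {"offset": [0,0,0.03],"rotation": [0,0,0],"claw": 0.45}
    - {"offset": [0,0,0.03],"rotation": [0,0,0],"claw": 0.45}
    - {"offset": [-0.03,0,0.04],"rotation": [0,0,0],"claw": 0.45}
    - {"offset": [-0.04,0,0.04],"rotation": [0,0,0],"claw": 0.45}
    - {"offset": [-0.04,0,0],"rotation": [0,0,0],"claw": 0.45}
    - {"offset": [0,0,0],"rotation": [0,0,0],"claw": 0.45}
    - {"offset": [0,0,0],"rotation": [0,0,0],"claw": 0.45}

```text
t: 17.95
tool_pos: [0.545, 0.1103, 0.321]
ee_rot: [2.435, 1.984, 0.002]
wrist_force: [-0.0, -0.3, -0.5]
width: 0.451
grip_force: 0.0
```

```bash
python3 - <<'E'
from h import *
s=bot.get_state(); print(s['t'],s['tool_pos'],s['wrist_force'],s['width'])
for n in('scene','top'):
    c=cap(n); P=cloud(c); z=P[...,2]; g=c['pixels']
    # rail region in guard frame
    a=-.188; Rz=R.from_euler('z',a).as_matrix()[:2,:2]; q=(P[...,:2]-[.654,.109])@Rz
    m=(abs(z-.178)<.007)&(abs(q[...,0])<.014)&(abs(q[...,1])<.088)
    X=q[m]; print(n,m.sum(),'rail in guard frame: x med',np.median(X[:,0]) if len(X) else None,'z',np.median(z[m]) if len(X) else None)
    if len(X)>20:
        vx,vy,cx,cy=cv2.fitLine((X*1000).astype(np.float32),cv2.DIST_HUBER,0,.01,.01).ravel(); print(' rel yaw',np.arctan2(vy,vx)%np.pi-np.pi/2,X.min(0),X.max(0))
    if n=='scene': cv2.imwrite('pics/end.png',cv2.resize(c['pixels'][170:330,330:500,::-1],(637,600),interpolation=cv2.INTER_CUBIC))
E
```

```text
17.95 [0.54500431 0.11025242 0.32097733] [-0.00217857 -0.30309874 -0.45330471] 0.4509946384617622
scene 250 rail in guard frame: x med 0.003197503153382213 z 0.17673981600235694
 rel yaw 0.010103822 [-0.0085559  -0.08796682] [0.01046051 0.08787078]
top 115 rail in guard frame: x med 0.00011552264686603246 z 0.17754148240005518
 rel yaw 0.0058717728 [-0.00785208 -0.08787898] [ 0.00847916 -0.01271997]
```

View pics/end.png

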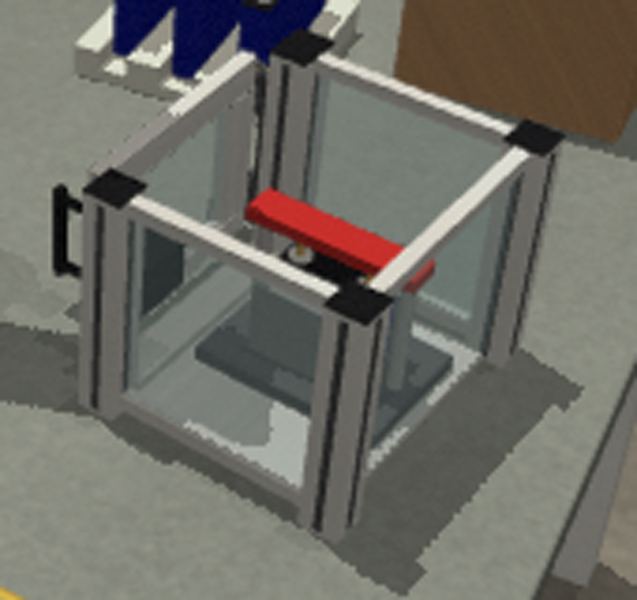

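The end view shows the gate shut flush between the front posts, with the handle at (65,230) and the rail at the right height. Its yaw is within 0.01 rad of the guard's, and the arm is clear. I'm handing the job in.

```bash
python3 -c "
from bench import bot
print(bot.close_job())"
```

```text
the job is handed in; nothing more can be done
None
```

The gate hangs on both pins and is snapped shut in the roller catch, with the fingers off it; I handed the job in at about 18 s (the hand-in returned no verdict), and the last picture showed it closed to within 0.01 rad of the guard.

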